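Shut and latch the desk organiser's drawer

TASK

The wall desk is about to be folded up: push the organiser's little drawer fully shut, then lock it by pulling the sprung knob on top of the organiser straight up, turning it clockwise (seen from above) to the next notch, and letting it snap all the way back down there. Feel for the notch and never force the knob: it, its catch and its end stops must not be loaded with more than about 15 N. Leave the cup, the magnifier and the phone dock where they stand.

Things in the scene. Friction and masses are not known exactly. Their poses are not given: they have to be found in the camera images.
- organiser: White plastic box 150 (x, depth) x 130 (y, width) x 85 mm (z, height), screwed to the desk. Origin: centre of its underside. Its x axis points from the drawer front to its back; the drawer comes out towards its -x. One knob stands on its top, on a vertical axis at x = +10 mm, y = 0.
- drawer_pull (a point): Middle of the outer face of the grey pull tab on the drawer front, 26 mm above the desk; moves with the drawer (shut: x = -85 mm, y = 0 in the organiser's frame). Tab 44 mm wide, 10 mm high, sticking out 10 mm from the drawer front, which is 116 mm wide and spans 7 to 41 mm above the desk.
- drawer (a joint): How far the drawer is out, m: 0 shut against its hard stop, 0.060 fully out; starts 0.025 to 0.052. Friction about 1 N, stays where it is left. Unless it is shut (within about 4 mm) the lock inside blocks the knob's turning.
- knob: Grey knob: disc 48 mm across, 6 mm thick, with an upright grip bar 42 long, 12 thick, 30 mm tall (91 to 121 mm above the desk when down). Origin on its axis, at desk height when down. The bar's long direction lies +0.70 rad (counter-clockwise from above) from this body's x axis, which is parallel to the organiser's x at knob_turn = 0 and turns with the knob. A metal line on top marks one end.
- knob_grip (a point): Point on the knob's axis inside the grip bar, 22 mm above the disc, 8 mm below the bar's top, 113 mm above the desk when down: a good height to pinch the bar across its 12 mm thickness. Turning the lifted knob takes only about 0.02 N m; the key that meets walls and stops sits 22 mm from the axis (0.15 N m of twist is about 7 N there).
- knob_lift (a joint): How far the knob is pulled up, m; 0 = down. A spring holds it down with about 4 N, rising 0.3 N per mm. From 8 mm up it can turn; hard upper stop at 12 mm. Let go between the notches it stays at 8 mm, its key resting on the land; over a notch it snaps down to 0.
- knob_turn (a joint): Turn, rad, growing clockwise from above. Starts near 0 in the unlocked notch. The locked notch's middle is somewhere from 0.85 to 1.40, unseen, to be felt; it leaves 0.055 of play either way. Its far wall is a hard end stop even for a lifted knob: turned clockwise, it meets this stop 0.055 past the notch's middle and, let go there, drops in.
- cup: Grey ceramic cup, 76 mm across, 85 mm tall, origin under its centre. Not to be moved.
- magnifier: Chrome magnifier on a stand: round base 90 mm across, round lens 100 mm across, 222 mm tall in all. Origin under its base. Not to be moved.
- dock: Bamboo phone dock, 90 x 80 mm, 110 mm tall, origin under its centre. Not to be moved.
Mind the look-alikes: they are no part of the job. What is shaped like the organiser but blue or green is not meant.

How it is judged:
On the way, in this order (a step that is already met when the one before it is completed fails the run):
1. the drawer is pushed fully shut (within 2.5 mm) while the knob is still in its first notch (value of joint drawer below 0.0025 m and value of joint knob_turn below 0.3 rad), for 0.2 s.
2. the knob is pulled up and turned out of its first notch (value of joint knob_lift above 0.006 m and value of joint knob_turn above 0.3 rad), for 0.1 s.
3. the knob has snapped down into the locked notch (value of joint knob_lift below 0.003 m and value of joint knob_turn above 0.7 rad), for 0.2 s.
At the end, for the whole second after the job is handed in: The drawer is shut to within 4 mm, the knob is seated in the locked notch (turned by more than 0.7 rad and down to within 3 mm), released and at rest (all of step 3 and value of joint drawer below 0.004 m and contact force between the fingers and knob below 0.1 N and linear speed of knob below 0.01 m/s); the robot touches nothing.
It fails at once if the knob is forced: more than 15 N between the knob and the catch, the end stops or the lock inside the organiser (contact force between knob and organiser above 15 N).
It fails at once if the cup is moved by more than 20 mm or tipped (distance of cup from where it was at the start of the episode above 0.02 m or angle between cup's own z axis and vertical above 0.3 rad).
It fails at once if the magnifier is moved by more than 20 mm or tipped (distance of magnifier from where it was at the start of the episode above 0.02 m or angle between magnifier's own z axis and vertical above 0.3 rad).
It fails at once if the phone dock is moved by more than 20 mm or tipped (distance of dock from where it was at the start of the episode above 0.02 m or angle between dock's own z axis and vertical above 0.3 rad).
It also fails if it takes over 69 s, if anything falls off the work surface, if the arm or the gripper's body presses on something with over 40 N, if the wrist force passes 120 N, or if a joint passes its speed limit or range.

ROBOT

A 7-joint arm with a two-finger parallel gripper is mounted at the origin on the work surface. World frame = base frame: x ahead of the robot, y to its left, z up, the work surface at z = 0. Lengths are in m, angles in rad, forces in N, time in s.
With the tool pointing down it reaches from about 0.425 to 0.825 m from the base axis. Payload 3.6 kg.
Tool frame: the origin (TCP) lies at the very end of the fingers, on their centre line; the grasp point (between the pads) lies 19 mm behind it (arm.grip_point_offset is the distance from the TCP to the grasp point, in m); z points along the fingers, y is the direction in which the jaws open and shut (so a half turn about z gives the same grasp; the last joint's range is limited). The gripper opens to 85 mm and grips with 20 to 120 N. Pads are 22 mm wide; open, the fingers measure 114 mm over their backs; the gripper's body (76 mm by 85 mm) begins 54 mm behind the grasp point. The pads swing forward as they close: fully open they stand 13 mm farther back than shut.
Start: joints at [-1.331, 0.615, -0.013, 1.423, 0.008, 1.103, -0.04], TCP at [0.171, 0.627, 0.231] pointing down, gripper open.
Joint ranges: [-3.12, 3.12], [-0.3, 2.06], [-1.34, 1.32], [0.26, 2.42], [-1.36, 4.5], [0.01, 1.98], [-2.84, 2.84]. Speed limits (rad/s): [2.79, 2.79, 3.14, 3.14, 3.14, 3.14, 3.14].

INTERFACE

Orientations are given as a unit quaternion [w, x, y, z].
In Python, from station import arm gives the robot as it stands. The module is installed in compiled form; this text tells all that it offers.
- The arm moves only by the tool send_rows, never from a script. Its argument "commands" is a list of rows, each a list of 7 numbers: the opening in per cent of the stroke, from 0 (shut) to 100 (fully open), then the shift along the tool's x, y, z in m, then the turn, a rotation vector about the tool's x, y, z in degrees. A call has 1 to 8 rows; each row shifts and turns the pose as measured when the row begins, along the tool's axes as they then stand; what a row does not reach is not made up. A row lasts 1/10 s, in which the tool goes at most 50 mm and 8.59 degrees, less where a joint would pass 70% of its speed; a pose out of reach is approached as far as the arm can. A call with a gripper value outside its range is refused whole. The fingers move at their own pace and stop on an object; the grip force is fixed at half the most. Time passes only in rows, so rows that do not move let the fingers close. It gives the time, the measured TCP pose, the force and the opening at its end, in the units of the state.
- arm.read_state(): the state, without advancing time (a new reading comes with each control period).
- arm.get_image(name): name is "side" or "top" or "wrist"; returns a dict with "color" (400x640x3 uint8, blue, green, red), "camera_matrix" (3x3 intrinsics, pixels), "R" (3x3) and "t" (3): a world point X has camera coordinates R X + t; the wrist camera has in their place "hand_eye" (4x4, takes a point from camera to tool coordinates, whose origin is the TCP and whose axes are the flange's). Camera axes: x right, y down, z forward; pixel columns grow to the right and rows downward; lengths in m; the calibration is good to about 2 mm. A picture is of the moment at which its call begins: read the wrist's pose just before it. There is no depth.
- arm.job_done(): hands the job in, once; it reports no verdict.
The state is a dict: "clock": time; "joints": joint angles; "joint_vel": joint speeds; "joint_efforts": joint torques, N m; "tcp_pos": TCP position; "orientation": TCP orientation; "contact_force": force on the tool from outside, world axes, zero at the start; "moment": the same for the moment, N m; "finger_gap": finger opening in m.
Only numpy, scipy, OpenCV 4.12 (cv2) and the standard library are available. Lean on these libraries where they do the work, as an engineer would, in place of code of your own. Each camera call takes 0.05 s, during which the arm holds its last target.

## Working session

There is one attempt and no reset: what is moved stays moved. The work goes in short steps, Python scripts to look and compute and a tool call to move; the robot and the scene stay as the last step left them, time stands still between calls to the robot, and variables do not carry over. Pictures are saved under pics/ and viewed, and the job is handed in when it is done.

Besides the shell and the picture viewer there is one more tool, called after "Request:" as name([rows], argument=value, ...), one row to a line, values as JSON. send_rows: Moves the arm, as the interface text tells. Its arguments: {"type":"object","properties":{"commands":{"type":"array"}},"required":["commands"]}

```bash
mkdir -p pics
cat > h.py <<'E'
import numpy as np, cv2
from station import arm
from scipy.spatial.transform import Rotation as Ro
def st():
    s=arm.read_state(); return s
def Rt(s):
    q=s["orientation"]; return Ro.from_quat([q[1],q[2],q[3],q[0]]).as_matrix()
def ray(im,u,v,z):
    K=np.array(im["camera_matrix"]);R=np.array(im["R"]);t=np.array(im["t"])
    d=R.T@np.linalg.solve(K,[u,v,1]);c=-R.T@t
    return c+d*(z-c[2])/d[2]
def proj(im,X):
    p=np.array(im["camera_matrix"])@(np.array(im["R"])@np.array(X)+np.array(im["t"]));return p[:2]/p[2]
E
python3 - <<'E'
from h import *
import pickle
s=st();print(s)
print(Rt(s))
d={}
for n in("side","top","wrist"):
    im=arm.get_image(n);d[n]=im;cv2.imwrite(f"pics/a_{n}.png",im["color"])
pickle.dump(d,open("a.pkl","wb"))
for n in("side","top"):
    im=d[n];print(n,-np.array(im["R"]).T@im["t"])
E
```

```text
{'clock': 0.0, 'joints': array([-1.33151549,  0.61590362, -0.01260496,  1.42491424,  0.00817516,
        1.10339591, -0.04039331]), 'joint_vel': array([ 8.77027192e-05,  4.78803702e-04, -1.22122188e-03, -9.05219074e-04,
        1.44134935e-03,  3.62603838e-05, -9.88904281e-04]), 'joint_efforts': array([ 5.30826419e-04, -4.69219744e+01,  2.59666387e-01, -1.71030039e+01,
        1.00514543e-02,  9.74565191e-03,  6.26366031e-06]), 'tcp_pos': array([0.17054586, 0.62643031, 0.23014324]), 'orientation': array([-1.15103887e-04,  1.32450974e-01,  9.91188725e-01, -1.27993710e-03]), 'contact_force': array([ 0.32194116,  0.41622303, -0.05269846]), 'moment': array([ 0.01469645, -0.00410369, -0.01452195]), 'finger_gap': 0.08558539869082515}
[[-9.64913452e-01  2.62567530e-01 -5.67237181e-04]
 [ 2.62568119e-01  9.64910202e-01 -2.50682719e-03]
 [-1.10878482e-04 -2.56780968e-03 -9.99996697e-01]]
side [ 0.23527653 -0.86833344  0.59116193]
top [4.65252841e-01 5.72231369e-04 1.10420944e+00]
```

View pics/a_side.png

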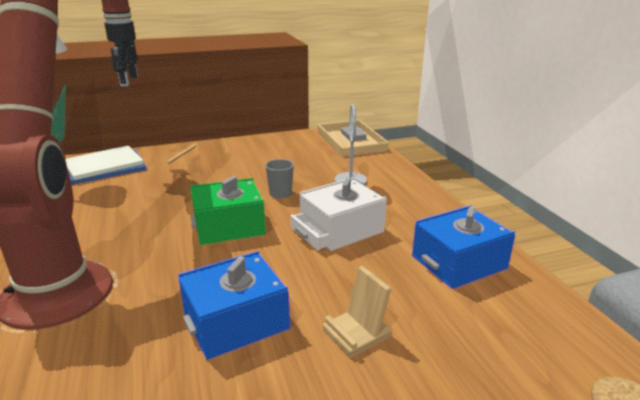

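View pics/a_top.png

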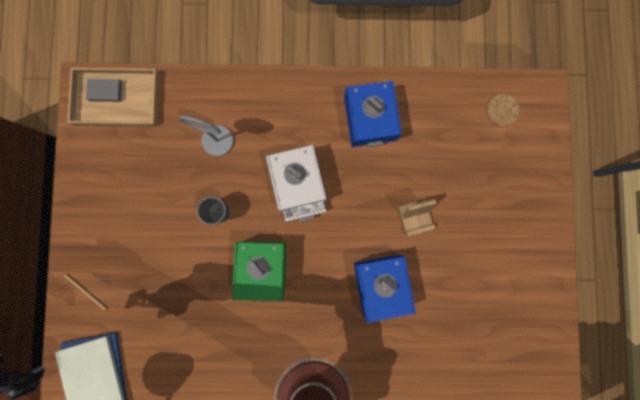

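View pics/a_wrist.png

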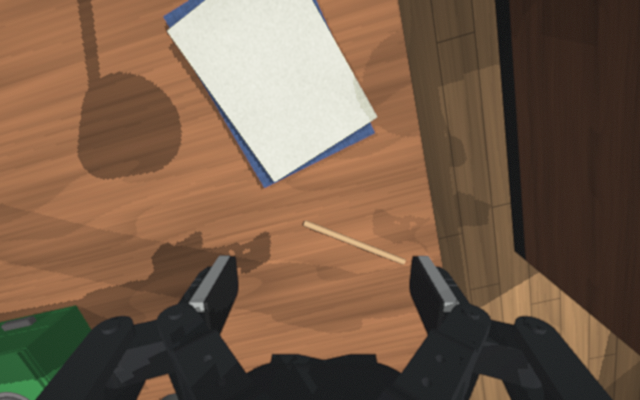

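The white organiser is at about (297,178) in the top view, with its drawer facing the robot. The cup is at (212,210), the magnifier at (217,140), and the dock at (418,217). I'll enlarge to measure.

Run:
```python
from h import *
import pickle
d=pickle.load(open("a.pkl","rb"))
c=d["top"]["color"][130:230,240:350];cv2.imwrite("pics/c_top.png",cv2.resize(c,None,fx=6,fy=6,interpolation=cv2.INTER_CUBIC)[:600])
c=d["side"]["color"][160:260,280:400];cv2.imwrite("pics/c_side.png",cv2.resize(c,None,fx=6,fy=6,interpolation=cv2.INTER_CUBIC))
```

```text
(no output)
```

View pics/c_top.png

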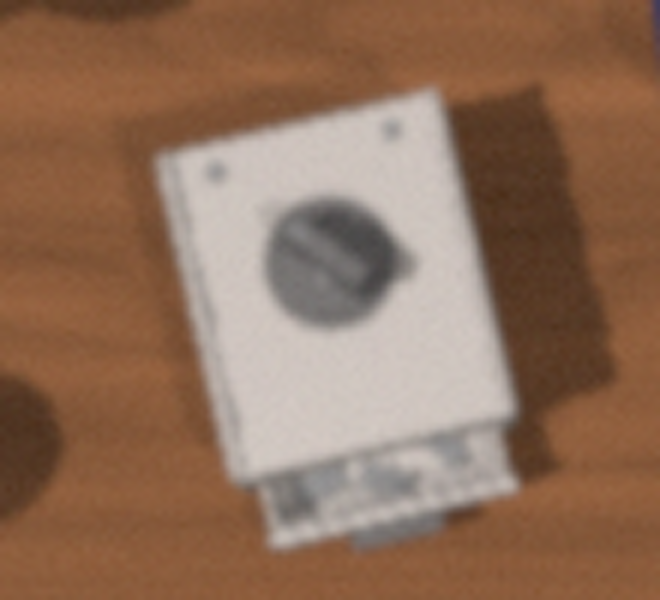

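View pics/c_side.png

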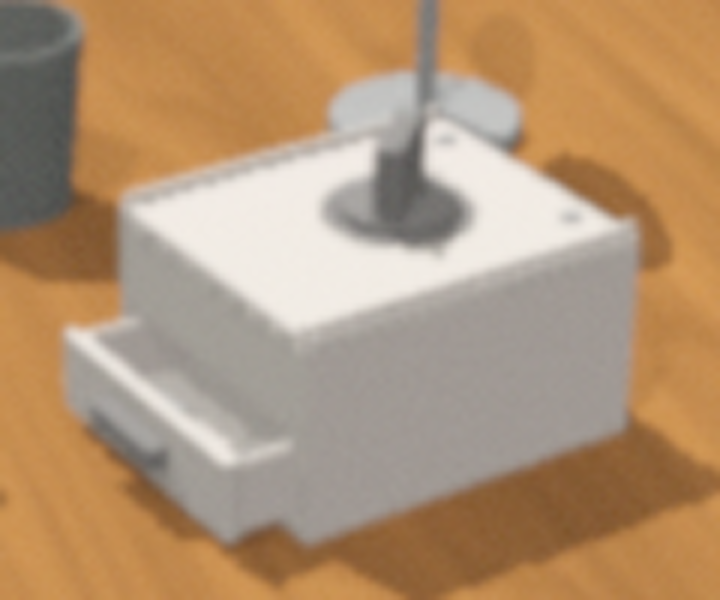

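Run:
```python
from h import *
import pickle
d=pickle.load(open("a.pkl","rb"));im=d["top"]
f=lambda x,y,z:ray(im,240+x/6-.42,130+y/6-.42,z)
P={k:f(*v) for k,v in dict(br=(438,90,.085),fr=(515,418,.085),fl=(237,482,.085),bl=(160,155,.085),disc=(331,262,.088),tabr=(443,530,.026),tabl=(355,548,.026),dfr=(518,490,.041),dfl=(272,548,.041),barA=(288,232,.121),barB=(368,275,.121)).items()}
for k,v in P.items(): print(k,v.round(4))
print([np.linalg.norm(P[a]-P[b]).round(4) for a,b in(("br","fr"),("fr","fl"),("fl","bl"),("bl","br"),("tabr","tabl"),("dfr","dfl"))])
ang=[np.arctan2(*(P[a]-P[b])[[1,0]]) for a,b in(("br","fr"),("bl","fl"))]; e=P["bl"]-P["br"]; e2=P["fl"]-P["fr"];e3=P["dfl"]-P["dfr"]
ang+=[np.arctan2(-x[0],x[1]) for x in(e,e2,e3)]
print(ang); c=np.mean([P[k] for k in("br","fr","fl","bl")],0);print("centre",c)
a=np.mean(ang); ex=np.array([np.cos(a),np.sin(a),0]);ey=np.array([-ex[1],ex[0],0])
print("knob pred",c+.01*ex)
for k in("disc","tabl","tabr","dfl","dfr","barA","barB"): print(k,(P[k]-c)@ex,(P[k]-c)@ey)
b=P["barA"]-P["barB"];print("bar ang rel",np.arctan2(b[1],b[0])-a, np.linalg.norm(b))
```

```text
br [0.6909 0.0072 0.085 ]
fr [ 0.5442 -0.0284  0.085 ]
fl [0.5147 0.0939 0.085 ]
bl [0.66   0.1306 0.085 ]
disc [0.6124 0.0537 0.088 ]
tabr [0.4961 0.003  0.026 ]
tabl [0.4873 0.0439 0.026 ]
dfr [ 0.5144 -0.0313  0.041 ]
dfl [0.4867 0.0813 0.041 ]
barA [0.6204 0.0706 0.121 ]
barB [0.6022 0.0361 0.121 ]
[np.float64(0.1509), np.float64(0.1258), np.float64(0.1499), np.float64(0.1272), np.float64(0.0418), np.float64(0.116)]
[np.float64(0.2379616761355495), np.float64(0.2474716835081001), np.float64(0.24480099534834576), np.float64(0.23684218114134623), np.float64(0.2411742071259756)]
centre [0.60244217 0.05078953 0.085     ]
knob pred [0.61215161 0.05318258 0.085     ]
disc 0.010372263283056907 0.00042829123588060885
tabl -0.11340393398953029 0.020849143111555543
tabr -0.11467983572665648 -0.020916368744186148
dfl -0.10508786694816896 0.057358727577302746
dfr -0.10514307994069616 -0.05864919641136192
barA 0.02216082756411185 0.014901115527609424
barB -0.003767758392151857 -0.014249583213303147
bar ang rel 0.8438311071761082 0.0390135208200285
```

```bash
cat >> h.py <<'E'
A=0.2417; C=np.array([0.6024,0.0508,0]); EX=np.array([np.cos(A),np.sin(A),0]);EY=np.array([-np.sin(A),np.cos(A),0])
def org(x,y,z): return C+x*EX+y*EY+np.array([0,0,z])
def goto(p,yawy,show=True):
    """shift in tool axes and rotvec deg to reach p with tool down & tool y at yaw"""
    s=st();R=Rt(s);y=np.array([np.cos(yawy),np.sin(yawy),0]);z=np.array([0,0,-1.]);x=np.cross(y,z)
    G=np.stack([x,y,z],1);d=R.T@(np.array(p)-s["tcp_pos"]);r=np.degrees(Ro.from_matrix(R.T@G).as_rotvec())
    if show: print("t",s["clock"],"tcp",s["tcp_pos"].round(4),"yawy",np.arctan2(R[1,1],R[0,1]).round(4),"shift mm",(d*1e3).round(1),"rot",r.round(2),"F",s["contact_force"].round(2),"M",s["moment"].round(3),"gap",round(s["finger_gap"],4))
    return d,r
def wcam(s,im):
    T=np.eye(4);T[:3,:3]=Rt(s);T[:3,3]=s["tcp_pos"];M=T@np.array(im["hand_eye"]);Mi=np.linalg.inv(M)
    return dict(color=im["color"],camera_matrix=im["camera_matrix"],R=Mi[:3,:3],t=Mi[:3,3])
E
python3 - <<'E'
from h import *
import pickle
d=pickle.load(open("a.pkl","rb"))
print(d["wrist"]["hand_eye"].round(3))
im=d["top"]
for u,v in((235,242),(285,242),(260,267),(285,300)): print(ray(im,u,v,.085).round(3))
print("cup",ray(im,212,210,.085),"mag",ray(im,217,140,0.01),"lens top",ray(im,183,120,.17))
goto(org(-.14,0,.2),A+np.pi/2)
print(org(-.14,0,.2))
E
```

```text
[[-0.001 -0.946 -0.324  0.084]
 [ 1.    -0.001  0.001 -0.   ]
 [-0.001 -0.324  0.946 -0.143]
 [ 0.     0.     0.     1.   ]]
[0.429 0.208 0.085]
[0.43  0.077 0.085]
[0.365 0.141 0.085]
[0.281 0.074 0.085]
cup [0.51273761 0.27049494 0.085     ] mag [0.7174894  0.28216945 0.01      ] lens top [0.72948282 0.32574896 0.17      ]
t 0.15 tcp [0.1706 0.6266 0.2304] yawy 1.3051 shift mm [-445.5 -510.2   31.4] rot [ -0.11  -0.03 -29.07] F [-0.32 -0.78  0.58] M [ 0.035  0.004 -0.058] gap 0.0856
[0.46646945 0.0172905  0.2       ]
```

Request:
send_rows([
  [0, -0.032, -0.036, 0, 0, 0, 0],
  [0, -0.032, -0.036, 0, 0, 0, 0],
  [0, -0.032, -0.036, 0, 0, 0, 0],
  [0, -0.032, -0.036, 0, 0, 0, 0],
  [0, -0.032, -0.036, 0, 0, 0, 0],
  [0, -0.032, -0.036, 0, 0, 0, 0],
  [0, -0.032, -0.036, 0, 0, 0, 0],
  [0, -0.032, -0.036, 0, 0, 0, 0],
])

```text
clock: 0.95
tcp_pos: [0.3425, 0.2767, 0.2259]
orientation: [-0.003, 0.124, 0.992, -0.001]
contact_force: [2.0, -0.8, 0.3]
finger_gap: 0.0001
```

Request:
send_rows([
  [0, -0.03, -0.034, 0, 0, 0, 0],
  [0, -0.03, -0.034, 0, 0, 0, 0],
  [0, -0.03, -0.034, 0, 0, 0, 0],
  [0, -0.03, -0.034, 0, 0, 0, 0],
  [0, 0, 0, 0, 0, 0, -7],
  [0, 0, 0, 0, 0, 0, -7],
  [0, 0, 0, 0, 0, 0, -7],
  [0, 0, 0, 0, 0, 0, -7],
])

```text
clock: 1.75
tcp_pos: [0.4301, 0.0973, 0.2255]
orientation: [-0.002, -0.119, 0.993, -0.002]
contact_force: [-0.1, 0.6, 0.4]
finger_gap: 0.0001
```

Run:
```python
from h import *
goto(org(-.14,0,.2),A+np.pi/2)
```

```text
t 1.75 tcp [0.4301 0.0973 0.2255] yawy 1.8092 shift mm [-16.5 -86.3  25.8] rot [-0.21 -0.24 -0.19] F [-0.1   0.59  0.44] M [-0.001  0.048 -0.019] gap 0.0001
```

Request:
send_rows([
  [0, -0.008, -0.043, 0, 0, 0, 0],
  [0, -0.008, -0.043, 0, 0, 0, 0],
  [0, 0, -0.005, 0, 0, 0, 0],
  [0, 0, 0, 0, 0, 0, 0],
])

```text
clock: 2.15
tcp_pos: [0.4682, 0.0113, 0.2252]
orientation: [-0.002, -0.122, 0.993, -0.001]
contact_force: [0.1, 1.0, -0.5]
finger_gap: -0.0002
```

Run:
```python
from h import *
import pickle
goto(org(-.14,0,.2),A+np.pi/2)
s=st();im=wcam(s,arm.get_image("wrist"))
pickle.dump(im,open("w1.pkl","wb"))
cv2.imwrite("pics/w1.png",im["color"])
```

```text
t 2.15 tcp [0.4682 0.0113 0.2252] yawy 1.8153 shift mm [ 0.1  6.3 25.2] rot [-0.13 -0.26  0.16] F [ 0.07  1.02 -0.5 ] M [-0.025 -0.005 -0.003] gap -0.0002
```

View pics/w1.png

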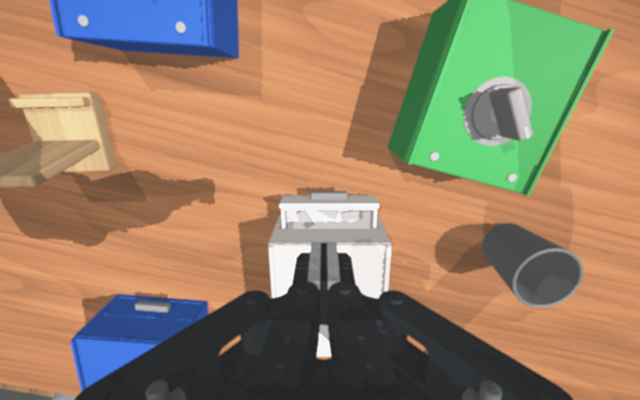

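Run:
```python
from h import *
import pickle
im=pickle.load(open("w1.pkl","rb"))
cv2.imwrite("pics/w1c.png",cv2.resize(im["color"][180:300,260:400],None,fx=5,fy=5,interpolation=cv2.INTER_CUBIC))
def o(u,v,z):
    p=ray(im,u,v,z)-C;return (p@EX).round(4),(p@EY).round(4)
print(proj(im,org(-.114,0,.026)),proj(im,org(-.075,.065,.085)),proj(im,org(-.075,-.065,.085)))
```

```text
[329.06813501 191.03454309] [391.71407173 243.77710177] [267.61585948 243.40530092]
```

View pics/w1c.png

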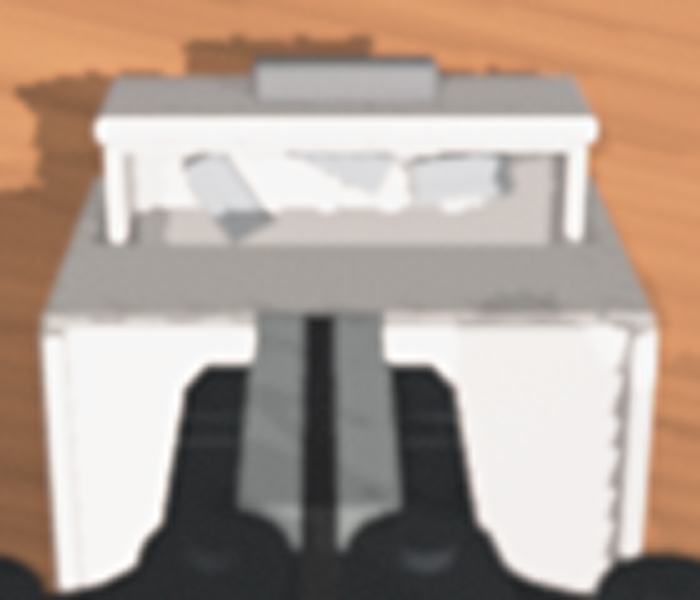

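The wrist view matches the model to about 1 px: organiser front corners at (391,243) and (269,243), tab centre at (329,192). Descending in front of the drawer.

Request:
send_rows([
  [0, 0.003, 0.006, 0.04, 0, 0, 0],
  [0, 0, 0, 0.04, 0, 0, 0],
  [0, 0, 0, 0.04, 0, 0, 0],
  [0, 0, 0, 0.035, 0, 0, 0],
  [0, 0, 0, 0.02, 0, 0, 0],
  [0, 0, 0, 0, 0, 0, 0],
])

```text
clock: 2.8
tcp_pos: [0.4648, 0.0271, 0.0473]
orientation: [0.002, -0.129, 0.992, 0.001]
contact_force: [-0.3, 0.7, -0.2]
finger_gap: -0.0002
```

Run:
```python
from h import *
goto(org(-.14,0,.022),A+np.pi/2)
im=arm.get_image("side");cv2.imwrite("pics/s2.png",cv2.resize(im["color"][60:300,200:440],None,fx=2.5,fy=2.5))
```

```text
t 2.8 tcp [0.4648 0.0271 0.0473] yawy 1.8303 shift mm [ 1.  -9.9 25.3] rot [0.12 0.29 1.02] F [-0.34  0.68 -0.17] M [0.016 0.039 0.017] gap -0.0002
```

View pics/s2.png

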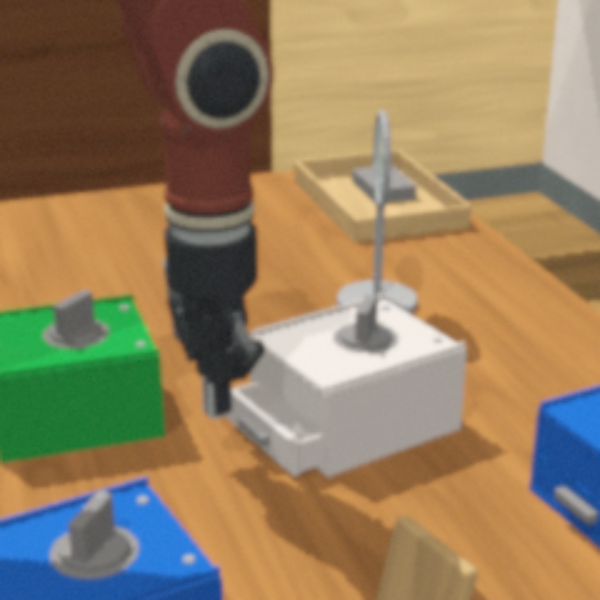

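Request:
send_rows([
  [0, 0.001, -0.01, 0.01, 0, 0, 1],
  [0, 0, 0, 0.01, 0, 0, 0],
  [0, 0, 0, 0.005, 0, 0, 0],
  [0, 0, 0, 0, 0, 0, 0],
])

```text
clock: 3.25
tcp_pos: [0.4702, 0.018, 0.025]
orientation: [0.007, -0.121, 0.993, 0.002]
contact_force: [-0.1, 0.4, -0.1]
finger_gap: 0.0001
```

Run:
```python
from h import *
goto(org(-.14,0,.022),A+np.pi/2)
```

```text
t 3.25 tcp [0.4702 0.018  0.025 ] yawy 1.8132 shift mm [3.9 0.2 3. ] rot [0.07 0.85 0.04] F [-0.05  0.37 -0.11] M [ 0.002 -0.003 -0.004] gap 0.0001
```

Request:
send_rows([
  [0, -0.009, 0, 0, 0, 0.5, 0],
  [0, -0.009, 0, 0, 0, 0, 0],
  [0, -0.008, 0, 0, 0, 0, 0],
  [0, -0.006, 0, 0, 0, 0, 0],
  [0, 0, 0, 0, 0, 0, 0],
])

```text
clock: 3.75
tcp_pos: [0.501, 0.0256, 0.0258]
orientation: [0.001, -0.121, 0.993, 0.001]
contact_force: [-0.4, 0.6, -0.4]
finger_gap: -0.0003
```

Run:
```python
from h import *
goto(org(-.096,0,.022),A+np.pi/2)
```

```text
t 3.75 tcp [0.501  0.0256 0.0258] yawy 1.8124 shift mm [-8.5  0.2  3.8] rot [ 0.1   0.15 -0.  ] F [-0.35  0.6  -0.43] M [-0.016  0.049 -0.002] gap -0.0003
```

Request:
send_rows([
  [0, -0.004, 0, 0.001, 0, 0, 0],
  [0, -0.003, 0, 0.001, 0, 0, 0],
  [0, -0.003, 0, 0, 0, 0, 0],
  [0, -0.002, 0, 0, 0, 0, 0],
])

```text
clock: 4.15
tcp_pos: [0.5111, 0.0281, 0.0237]
orientation: [-0.001, -0.12, 0.993, 0.001]
contact_force: [-4.8, -1.0, 3.4]
finger_gap: -0.0001
```

Run:
```python
from h import *
goto(org(-.096,0,.022),A+np.pi/2)
```

```text
t 4.15 tcp [0.5111 0.0281 0.0237] yawy 1.8121 shift mm [1.9 0.2 1.7] rot [ 0.12 -0.12 -0.02] F [-4.77 -0.96  3.43] M [-0.207  0.926  0.02 ] gap -0.0001
```

Request:
send_rows([
  [0, -0.003, 0, 0, 0, 0, 0],
  [0, -0.003, 0, 0, 0, 0, 0],
])

```text
clock: 4.35
tcp_pos: [0.511, 0.0282, 0.0232]
orientation: [-0.008, -0.12, 0.993, 0.001]
contact_force: [-6.0, -2.0, 4.3]
finger_gap: -0.0
```

Run:
```python
from h import *
goto(org(-.096,0,.022),A+np.pi/2)
```

```text
t 4.35 tcp [0.511  0.0282 0.0232] yawy 1.8113 shift mm [1.9 0.1 1.2] rot [ 0.18 -0.89 -0.07] F [-5.96 -2.04  4.31] M [-0.288  1.187 -0.018] gap -0.0
```

Request:
send_rows([
  [0, -0.003, 0, 0, 0, 0, 0],
  [0, -0.003, 0, 0, 0, 0, 0],
  [0, 0.01, 0, 0, 0, 0, 0],
  [0, 0.02, 0, 0, 0, 0, 0],
  [0, 0.008, 0, 0, 0, 0.5, 0],
])

```text
clock: 4.85
tcp_pos: [0.476, 0.0195, 0.024]
orientation: [-0.015, -0.12, 0.993, -0.0]
contact_force: [0.4, 0.3, -0.3]
finger_gap: -0.0002
```

Run:
```python
from h import *
goto(org(-.14,0,.022),A+np.pi/2)
s=st();im=wcam(s,arm.get_image("wrist"))
cv2.imwrite("pics/w2.png",im["color"])
print([proj(im,org(x,0,.026)).round(1) for x in (-.085,-.095)],proj(im,org(-.075,0.065,.085)))
im=arm.get_image("side");cv2.imwrite("pics/s3.png",cv2.resize(im["color"][140:280,260:400],None,fx=4,fy=4,interpolation=cv2.INTER_CUBIC))
for x in (-.075,-.080): print([((proj(im,org(x,y,z))-[260,140])*4).round(1) for y,z in((.058,.041),(-.058,.041),(-.058,.007))])
```

```text
t 4.85 tcp [0.476  0.0195 0.024 ] yawy 1.8107 shift mm [9.8 0.1 2.3] rot [ 0.2  -1.72 -0.1 ] F [ 0.44  0.31 -0.28] M [ 0.035 -0.004  0.018] gap -0.0002
[array([324.1, 329.5]), array([324.1, 314.9])] [487.65549904 455.19530862]
[array([167.4, 284.6]), array([277.3, 372.5]), array([276.6, 425.7])]
[array([160. , 286.8]), array([269.6, 375.1]), array([269. , 428.4])]
```

View pics/w2.png

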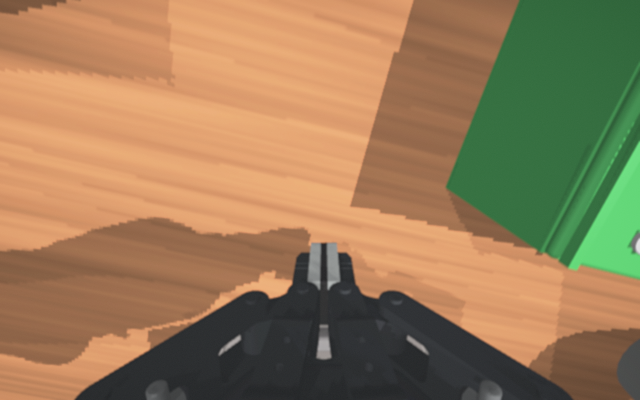

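View pics/s3.png

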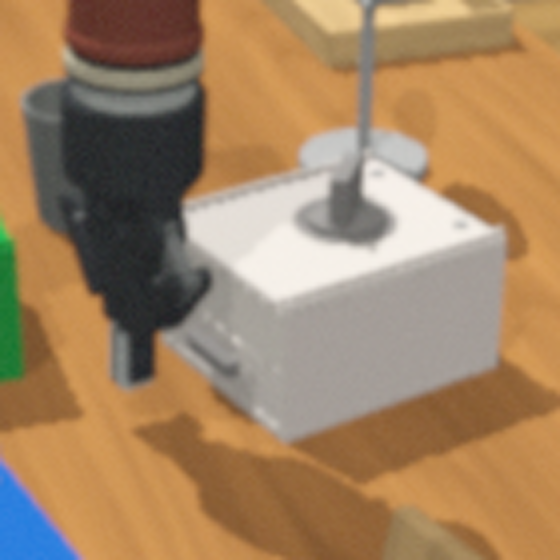

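Request:
send_rows([
  [0, 0.004, 0, -0.04, 0, -1.7, 0],
  [0, 0, 0, -0.045, 0, 0, 0],
  [0, 0, 0, -0.045, 0, 0, 0],
  [100, 0, 0, -0.045, 0, 0, 0],
  [100, 0, 0, -0.03, 0, 0, 0],
  [100, 0, 0, 0, 0, 0, -8],
  [100, 0, 0, 0, 0, 0, -8],
  [100, 0, 0, 0, 0, 0, -8],
])

```text
clock: 5.75
tcp_pos: [0.4866, 0.0216, 0.2401]
orientation: [0.012, -0.332, 0.943, -0.001]
contact_force: [-0.4, 0.7, -0.2]
finger_gap: 0.0725
```

Request:
send_rows([
  [100, 0, 0, 0, 0, 0, -8],
  [100, 0, 0, 0, 0, 0, -8],
  [100, 0, 0, 0, 0, 0, 0],
])

```text
clock: 6.05
tcp_pos: [0.4905, 0.0226, 0.2422]
orientation: [0.016, -0.466, 0.885, -0.004]
contact_force: [0.1, 0.5, -0.4]
finger_gap: 0.0858
```

Run:
```python
from h import *
goto(org(.01,0,.22),A+.7+np.pi/2)
im=arm.get_image("top");cv2.imwrite("pics/t4.png",cv2.resize(im["color"][130:230,240:350],None,fx=6,fy=6,interpolation=cv2.INTER_CUBIC)[:600])
f=lambda p:((proj(im,p)-[240,130]+.42)*6).round(1)
for x in(-.085,-.089): print(f(org(x,.022,.026)),f(org(x,-.022,.026)))
```

```text
t 6.05 tcp [0.4905 0.0226 0.2422] yawy 2.5395 shift mm [-93.5 -82.4  26.3] rot [-1.2   1.42  1.56] F [ 0.12  0.53 -0.35] M [-0.05   0.091 -0.049] gap 0.0858
[338.8 489.3] [430.7 467.6]
[340.7 497.6] [432.6 476. ]
```

View pics/t4.png

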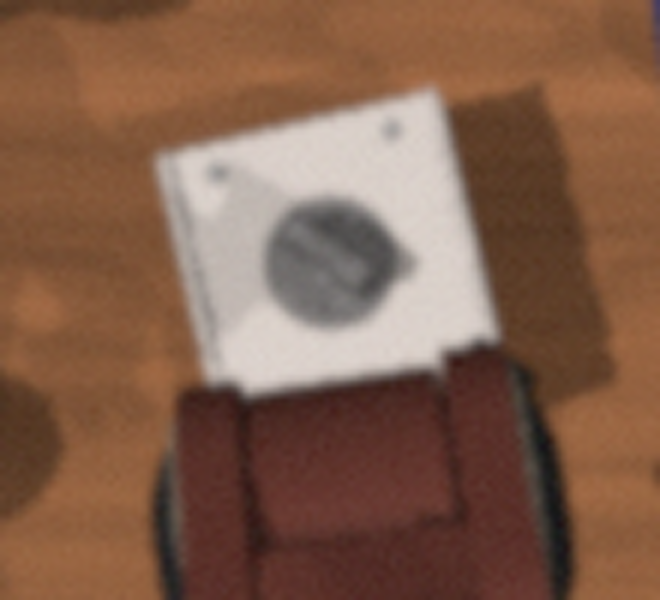

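Request:
send_rows([
  [100, -0.031, -0.028, 0.008, 0, 0, 1.5],
  [100, -0.031, -0.028, 0.008, 0, 0, 0],
  [100, -0.031, -0.027, 0.008, 0, 0, 0],
  [100, 0, 0, 0, -1, 1.3, 0],
  [100, 0, 0, 0, 0, 0, 0],
])

```text
clock: 6.6
tcp_pos: [0.6173, 0.0505, 0.2204]
orientation: [0.002, -0.445, 0.895, -0.001]
contact_force: [-0.9, 0.0, -0.3]
finger_gap: 0.0855
```

Run:
```python
from h import *
import pickle
goto(org(.01,0,.22),A+.7+np.pi/2)
s=st();im=wcam(s,arm.get_image("wrist"));pickle.dump(im,open("w5.pkl","wb"))
cv2.imwrite("pics/w5.png",im["color"])
im=arm.get_image("side");cv2.imwrite("pics/s5.png",cv2.resize(im["color"][160:260,280:400],None,fx=6,fy=6,interpolation=cv2.INTER_CUBIC))
f=lambda p:((proj(im,p)-[280,160]+.42)*6).round(1)
for x in(-.085,-.089): print(f(org(x,.022,.026)),f(org(x,-.022,.026)))
print(f(org(-.075,.065,.085)),f(org(-.075,-.065,.085)))
```

```text
t 6.6 tcp [0.6173 0.0505 0.2204] yawy 2.4937 shift mm [1.  5.7 0.4] rot [-0.21  0.1  -1.08] F [-0.86  0.03 -0.32] M [-0.042  0.03   0.02 ] gap 0.0855
[159.9 389.5] [221.6 440.6]
[150.9 392.3] [212.4 443.6]
[122.5 201.4] [310.9 342.8]
```

View pics/w5.png

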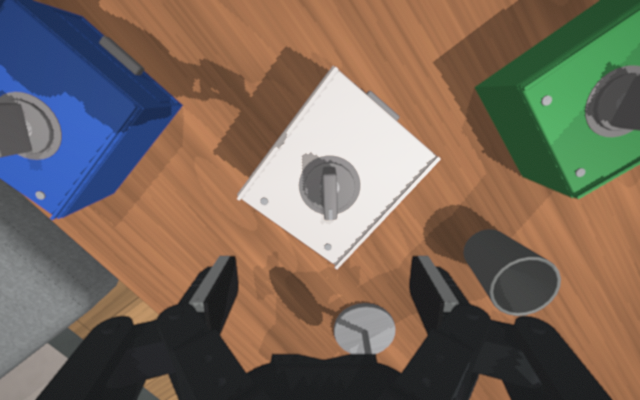

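View pics/s5.png

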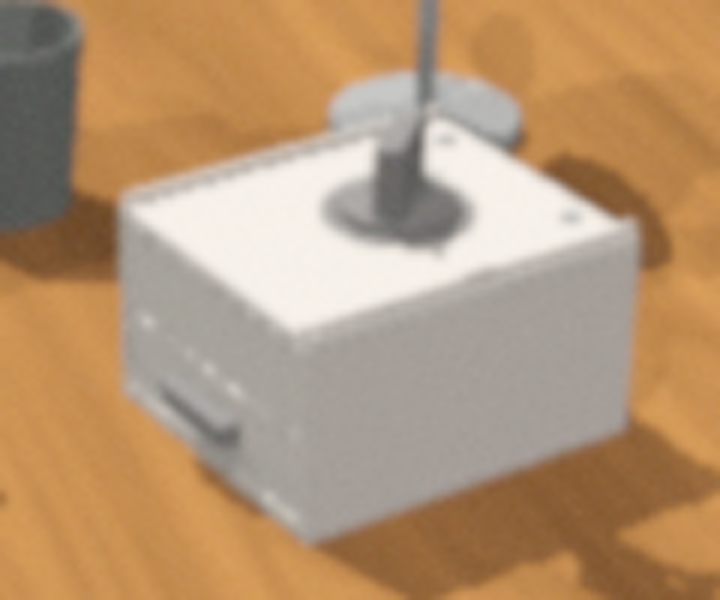

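The drawer is flush and shut in both views. The knob sits between the open fingers at (330,187). Next, the bar's angle and axis.

Run:
```python
from h import *
import pickle
im=pickle.load(open("w5.pkl","rb"))
cv2.imwrite("pics/w5c.png",cv2.resize(im["color"][145:230,280:380],None,fx=7,fy=7,interpolation=cv2.INTER_CUBIC))
f=lambda p:((proj(im,p)-[280,145]+.43)*7).round(1)
k=org(.01,0,0)
for z in(.091,.121):
  for da in(0.,):
    b=A+.7+da;l=np.array([np.cos(b),np.sin(b),0]);w=np.array([-l[1],l[0],0])
    print(z,[f(k+l*s*.021+w*t*.006+[0,0,z]) for s,t in((1,1),(1,-1),(-1,-1),(-1,1))])
print("disc c",f(k+[0,0,.091]))
```

```text
0.091 [array([398.3, 432.2]), array([311.3, 433.7]), array([305.4, 135.3]), array([396.7, 133.6])]
0.121 [array([407.2, 518.3]), array([310.8, 519.8]), array([304.2, 192.2]), array([405.8, 190.4])]
disc c [353.  287.3]
```

View pics/w5c.png

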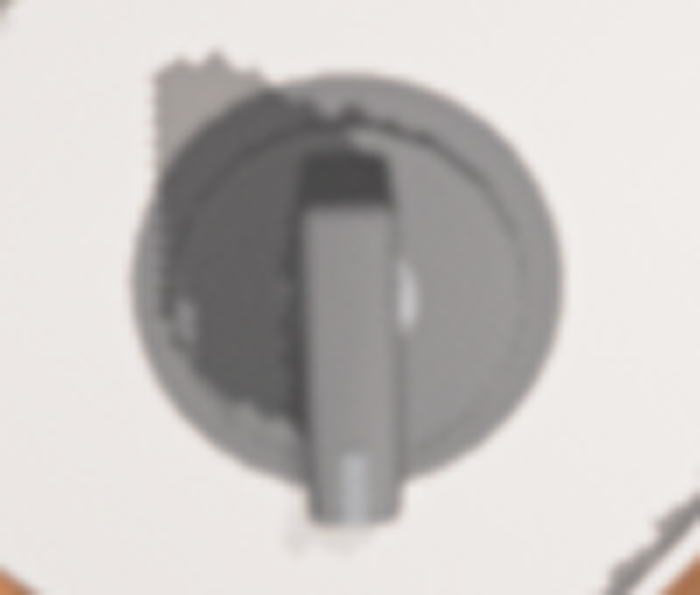

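Request:
send_rows([
  [100, 0.001, 0.005, 0.02, 0, 0, -1.9],
  [100, 0, 0, 0.03, 0, 0, 0],
  [100, 0, 0, 0.03, 0, 0, 0],
  [100, 0, 0, 0.02, 0, 0, 0],
  [100, 0, 0, 0, 0, 0, 0],
  [100, 0, 0, 0, 0, 0, 0],
])

```text
clock: 7.3
tcp_pos: [0.6103, 0.0506, 0.1236]
orientation: [0.006, -0.457, 0.889, -0.004]
contact_force: [0.9, 0.5, -0.3]
finger_gap: 0.0849
```

Run:
```python
from h import *
import pickle
goto(org(.01,0,.097),A+.715+np.pi/2)
s=st();im=wcam(s,arm.get_image("wrist"));pickle.dump(im,open("w6.pkl","wb"))
cv2.imwrite("pics/w6.png",im["color"])
k=org(.01,0,0)
b=A+.715;l=np.array([np.cos(b),np.sin(b),0]);w=np.array([-l[1],l[0],0])
print([proj(im,k+l*s*.021+w*t*.006+[0,0,.121]).round(1) for s,t in((1,1),(1,-1),(-1,-1),(-1,1))])
```

```text
t 7.3 tcp [0.6103 0.0506 0.1236] yawy 2.5209 shift mm [-3.   0.4 26.6] rot [-0.66  0.37 -0.37] F [ 0.91  0.47 -0.27] M [ 0.025  0.013 -0.001] gap 0.0849
[array([334.2, 292.3]), array([313.2, 292.3]), array([311.8, 225.4]), array([334.5, 225.4])]
```

View pics/w6.png

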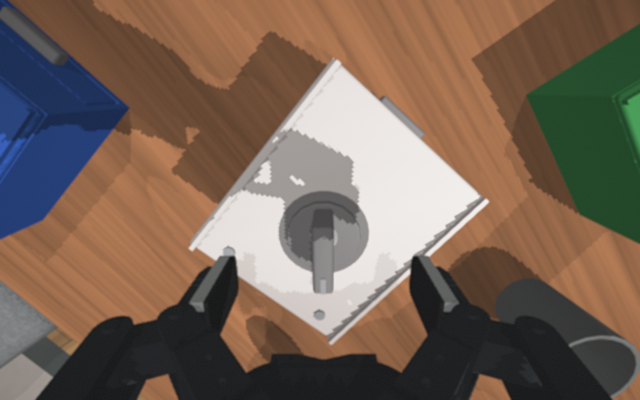

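Request:
send_rows([
  [100, -0.002, 0, 0.01, -0.4, 0.3, -0.4],
  [100, -0.001, 0, 0.01, 0, 0, 0],
  [100, 0, 0, 0.004, 0, 0, 0],
  [100, 0, 0, 0, 0, 0, 0],
  [100, 0, 0, 0, 0, 0, 0],
])

```text
clock: 7.85
tcp_pos: [0.6146, 0.0534, 0.1015]
orientation: [0.005, -0.46, 0.888, -0.003]
contact_force: [0.6, 0.2, -0.2]
finger_gap: 0.0852
```

Run:
```python
from h import *
import pickle
goto(org(.01,0,.097),A+.715+np.pi/2)
s=st();im=wcam(s,arm.get_image("wrist"));pickle.dump(im,open("w7.pkl","wb"))
cv2.imwrite("pics/w7.png",cv2.resize(im["color"][190:340,220:420],None,fx=4,fy=4,interpolation=cv2.INTER_CUBIC))
k=org(.01,0,0)
b=A+.715;l=np.array([np.cos(b),np.sin(b),0]);w=np.array([-l[1],l[0],0])
print([(4*(proj(im,k+l*s*.021+w*t*.006+[0,0,.121])-[220,190]+.37)).round(1) for s,t in((1,1),(1,-1),(-1,-1),(-1,1))])
```

```text
t 7.85 tcp [0.6146 0.0534 0.1015] yawy 2.5278 shift mm [1.6 1.9 4.5] rot [-0.53  0.32  0.02] F [ 0.58  0.19 -0.24] M [-0.019  0.014  0.033] gap 0.0852
[array([476.4, 490.3]), array([380.1, 489.7]), array([376.5, 186.2]), array([482.6, 186.6])]
```

View pics/w7.png

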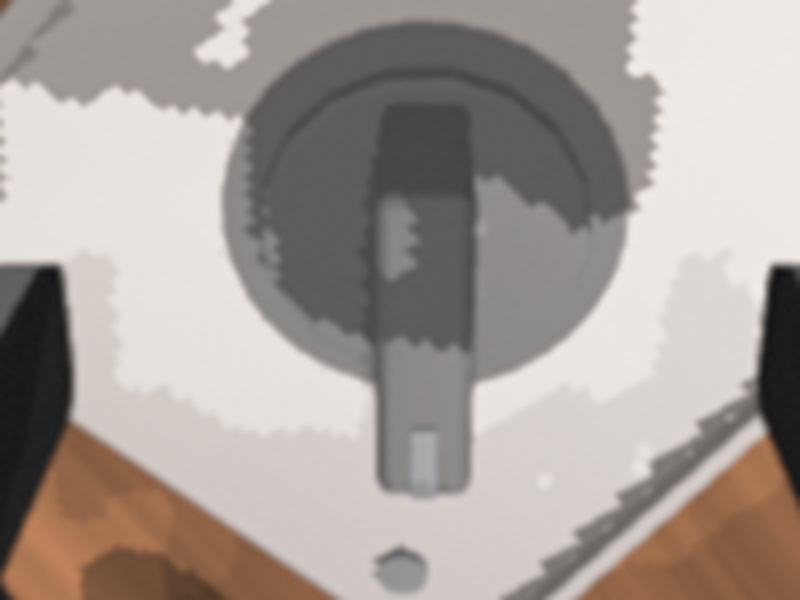

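Request:
send_rows([
  [100, 0.0015, 0.0015, 0.003, -0.4, 0.3, 0],
  [100, 0, 0, 0.001, 0, 0, 0],
  [100, 0, 0, 0, 0, 0, 0],
])

```text
clock: 8.2
tcp_pos: [0.6126, 0.053, 0.0977]
orientation: [0.001, -0.46, 0.888, -0.001]
contact_force: [-0.1, -0.6, -0.8]
finger_gap: 0.0854
```

Run:
```python
from h import *
goto(org(.01,0,.097),A+.715+np.pi/2)
```

```text
t 8.2 tcp [0.6126 0.053  0.0977] yawy 2.5277 shift mm [0.2 0.5 0.7] rot [-0.14  0.02  0.01] F [-0.06 -0.59 -0.82] M [-0.022  0.049 -0.06 ] gap 0.0854
```

Request:
send_rows([
  [22, 0, 0, 0, 0, 0, 0],
  [22, 0, 0, 0, 0, 0, 0],
  [22, 0, 0, 0, 0, 0, 0],
  [22, 0, 0, 0, 0, 0, 0],
  [22, 0, 0, 0, 0, 0, 0],
])

```text
clock: 8.7
tcp_pos: [0.6128, 0.0529, 0.0979]
orientation: [0.001, -0.46, 0.888, -0.001]
contact_force: [0.6, -0.3, 1.1]
finger_gap: 0.0192
```

Run:
```python
from h import *
goto(org(.01,0,.097),A+.715+np.pi/2)
s=st();im=wcam(s,arm.get_image("wrist"))
cv2.imwrite("pics/w8.png",cv2.resize(im["color"][190:340,220:420],None,fx=4,fy=4,interpolation=cv2.INTER_CUBIC))
```

```text
t 8.7 tcp [0.6128 0.0529 0.0979] yawy 2.5276 shift mm [0.2 0.7 0.9] rot [-0.16  0.04  0.  ] F [ 0.55 -0.3   1.07] M [-0.01  -0.032  0.054] gap 0.0192
```

View pics/w8.png

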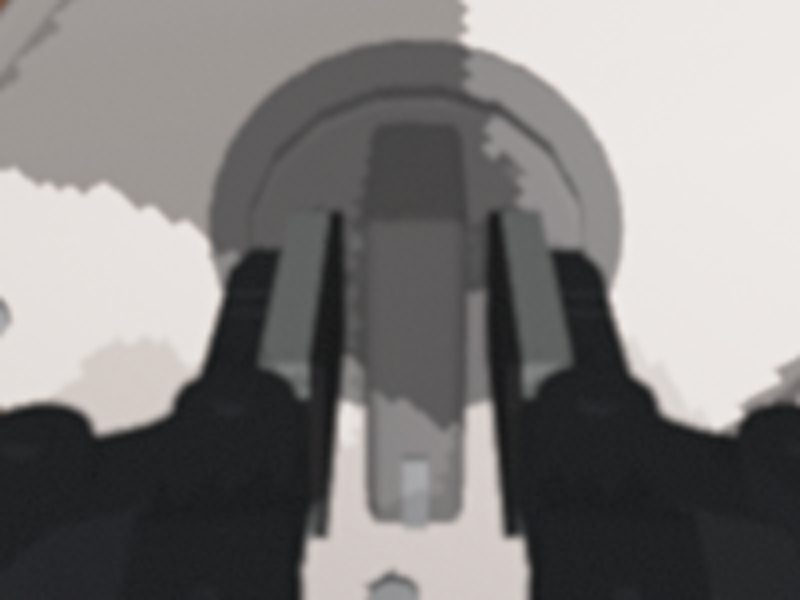

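The bar is centred between the pads, with gaps of about 24 px on each side. Closing.

Request:
send_rows([
  [0, 0, 0, 0, 0, 0, 0],
  [0, 0, 0, 0, 0, 0, 0],
  [0, 0, 0, 0, 0, 0, 0],
])

```text
clock: 9.05
tcp_pos: [0.6128, 0.0529, 0.0981]
orientation: [0.001, -0.46, 0.888, -0.001]
contact_force: [0.6, -0.7, -0.1]
finger_gap: 0.0104
```

Run:
```python
from h import *
goto(org(.01,0,.107),A+.715+np.pi/2)
```

```text
t 9.05 tcp [0.6128 0.0529 0.0981] yawy 2.5275 shift mm [ 0.2  0.7 -8.9] rot [-0.16  0.04  0.  ] F [ 0.6  -0.73 -0.1 ] M [ 0.019  0.039 -0.021] gap 0.0104
```

Request:
send_rows([
  [0, 0, 0, -0.003, 0, 0, 0],
  [0, 0, 0, -0.002, 0, 0, 0],
  [0, 0, 0, -0.001, 0, 0, 0],
])

```text
clock: 9.35
tcp_pos: [0.6128, 0.0529, 0.1022]
orientation: [0.001, -0.46, 0.888, -0.001]
contact_force: [1.4, 0.1, -6.1]
finger_gap: 0.0109
```

Run:
```python
from h import *
goto(org(.01,0,.1081),A+.715+np.pi/2)
```

```text
t 9.35 tcp [0.6128 0.0529 0.1022] yawy 2.5276 shift mm [ 0.2  0.7 -5.9] rot [-0.13  0.03  0.01] F [ 1.38  0.13 -6.14] M [ 0.076 -0.39   0.009] gap 0.0109
```

Request:
send_rows([
  [0, 0, 0, -0.003, 0, 0, 0],
  [0, 0, 0, -0.002, 0, 0, 0],
  [0, 0, 0, -0.001, 0, 0, 0],
])

```text
clock: 9.65
tcp_pos: [0.6128, 0.0529, 0.1072]
orientation: [0.001, -0.46, 0.888, -0.001]
contact_force: [3.1, 0.9, -8.4]
finger_gap: 0.0109
```

Run:
```python
from h import *
goto(org(.01,0,.1081),A+.715+np.pi/2)
```

```text
t 9.65 tcp [0.6128 0.0529 0.1072] yawy 2.5277 shift mm [ 0.2  0.7 -0.9] rot [-0.1   0.02  0.01] F [ 3.1   0.89 -8.42] M [ 0.124 -0.54   0.026] gap 0.0109
```

Request:
send_rows([
  [0, 0, 0, -0.001, 0, 0, 0],
  [0, 0, 0, 0, 0, 0, 2],
  [0, 0, 0, 0, 0, 0, 2],
])

```text
clock: 9.95
tcp_pos: [0.6127, 0.053, 0.1079]
orientation: [0.001, -0.427, 0.904, -0.0]
contact_force: [2.5, 0.3, -7.6]
finger_gap: 0.0106
```

Run:
```python
from h import *
goto(org(.01,0,.1081),A+.715+np.pi/2)
```

```text
t 9.95 tcp [0.6127 0.053  0.1079] yawy 2.4532 shift mm [ 0.2  0.6 -0.2] rot [-0.07  0.03 -4.26] F [ 2.52  0.27 -7.58] M [ 0.05  -0.553  0.042] gap 0.0106
```

Request:
send_rows([
  [0, 0, 0, 0, 0, 0, 2],
  [0, 0, 0, 0, 0, 0, 1],
])

```text
clock: 10.15
tcp_pos: [0.6126, 0.0531, 0.1078]
orientation: [0.0, -0.401, 0.916, -0.0]
contact_force: [2.1, 0.8, -7.0]
finger_gap: 0.0108
```

Run:
```python
from h import *
goto(org(.01,0,.1081),A+.715+np.pi/2)
```

```text
t 10.15 tcp [0.6126 0.0531 0.1078] yawy 2.3955 shift mm [ 0.2  0.4 -0.3] rot [-0.07  0.02 -7.56] F [ 2.12  0.77 -6.96] M [ 0.062 -0.507  0.015] gap 0.0108
```

Request:
send_rows([
  [0, 0, 0, 0, 0, 0, 3],
  [0, 0, 0, 0, 0, 0, 3],
  [0, 0, 0, 0, 0, 0, 3],
  [0, 0, 0, 0, 0, 0, 3],
])

```text
clock: 10.55
tcp_pos: [0.6124, 0.0533, 0.1076]
orientation: [0.0, -0.297, 0.955, -0.0]
contact_force: [2.6, 0.0, -7.6]
finger_gap: 0.0105
```

Run:
```python
from h import *
goto(org(.01,0,.1081),A+.715+np.pi/2)
```

```text
t 10.55 tcp [0.6124 0.0533 0.1076] yawy 2.1743 shift mm [ 0.3  0.1 -0.5] rot [-4.000e-02  2.000e-02 -2.023e+01] F [ 2.6   0.   -7.56] M [ 0.044 -0.559 -0.005] gap 0.0105
```

Request:
send_rows([
  [0, 0, 0, -0.0005, 0, 0, 3],
  [0, 0, 0, 0, 0, 0, 3],
  [0, 0, 0, 0, 0, 0, 3],
  [0, 0, 0, 0, 0, 0, 3],
  [0, 0, 0, 0, 0, 0, 3],
  [0, 0, 0, 0, 0, 0, 3],
])

```text
clock: 11.15
tcp_pos: [0.6122, 0.0538, 0.108]
orientation: [0.0, -0.135, 0.991, -0.0]
contact_force: [1.9, 0.3, -8.9]
finger_gap: 0.0106
```

Run:
```python
from h import *
goto(org(.01,0,.1081),A+.715+np.pi/2)
```

```text
t 11.15 tcp [0.6122 0.0538 0.108 ] yawy 1.8421 shift mm [ 0.2 -0.6 -0.1] rot [-3.000e-02  2.000e-02 -3.927e+01] F [ 1.92  0.28 -8.9 ] M [-0.056 -0.591  0.001] gap 0.0106
```

Request:
send_rows([
  [0, 0, 0, 0, 0, 0, 1.5],
  [0, 0, 0, 0, 0, 0, 1.5],
  [0, 0, 0, 0, 0, 0, 1],
  [0, 0, 0, 0, 0, 0, 1],
])

```text
clock: 11.55
tcp_pos: [0.6121, 0.0539, 0.1079]
orientation: [0.0, -0.089, 0.996, -0.0]
contact_force: [1.8, 0.1, -7.6]
finger_gap: 0.0106
```

```bash
cat > g.py <<'E'
from h import *
s=st();R=Rt(s);print("t",round(s["clock"],2),"turn",round(2.5125-np.arctan2(R[1,1],R[0,1]),4),"tcp",s["tcp_pos"].round(4),"F",s["contact_force"].round(2),"M",s["moment"].round(3),"e7",s["joint_efforts"][6].round(3),"j7",s["joints"][6].round(3))
E
python3 g.py
```

```text
t 11.55 turn 0.7639 tcp [0.6121 0.0539 0.1079] F [ 1.75  0.11 -7.56] M [-0.054 -0.603  0.066] e7 0.078 j7 1.697
```

Request:
send_rows([
  [0, 0, 0, 0, 0, 0, 1],
  [0, 0, 0, 0, 0, 0, 1],
  [0, 0, 0, 0, 0, 0, 1],
])

```text
clock: 11.85
tcp_pos: [0.6121, 0.054, 0.1079]
orientation: [0.0, -0.061, 0.998, -0.0]
contact_force: [2.1, -0.1, -7.8]
finger_gap: 0.0106
```

```bash
python3 g.py
```

```text
t 11.85 turn 0.8205 tcp [0.6121 0.054  0.1079] F [ 2.14 -0.07 -7.77] M [-0.058 -0.559  0.077] e7 0.079 j7 1.654
```

Request:
send_rows([
  [0, 0, 0, 0, 0, 0, 1],
  [0, 0, 0, 0, 0, 0, 1],
  [0, 0, 0, 0, 0, 0, 1],
])

```text
clock: 12.15
tcp_pos: [0.6121, 0.0541, 0.1079]
orientation: [0.0, -0.032, 0.999, 0.0]
contact_force: [3.1, -0.1, -8.4]
finger_gap: 0.0107
```

```bash
python3 g.py
```

```text
t 12.15 turn 0.8774 tcp [0.6121 0.0541 0.1079] F [ 3.05 -0.11 -8.41] M [-0.053 -0.598  0.06 ] e7 0.08 j7 1.61
```

Request:
send_rows([
  [0, 0, 0, 0, 0, 0, 1],
  [0, 0, 0, 0, 0, 0, 1],
  [0, 0, 0, 0, 0, 0, 1],
])

```text
clock: 12.45
tcp_pos: [0.6121, 0.0542, 0.1079]
orientation: [0.0, -0.004, 1.0, 0.0]
contact_force: [2.2, -0.3, -7.8]
finger_gap: 0.0108
```

```bash
python3 g.py
```

```text
t 12.45 turn 0.9344 tcp [0.6121 0.0542 0.1079] F [ 2.21 -0.31 -7.83] M [-0.094 -0.593  0.011] e7 0.079 j7 1.566
```

Request:
send_rows([
  [0, 0, 0, 0, 0, 0, 1],
  [0, 0, 0, 0, 0, 0, 1],
  [0, 0, 0, 0, 0, 0, 1],
])

```text
clock: 12.75
tcp_pos: [0.6121, 0.0543, 0.1079]
orientation: [0.0, 0.025, 1.0, 0.0]
contact_force: [2.4, -0.2, -8.3]
finger_gap: 0.011
```

```bash
python3 g.py
```

```text
t 12.75 turn 0.9915 tcp [0.6121 0.0543 0.1079] F [ 2.44 -0.23 -8.35] M [-0.069 -0.595  0.   ] e7 0.079 j7 1.522
```

Request:
send_rows([
  [0, 0, 0, 0, 0, 0, 1],
  [0, 0, 0, 0, 0, 0, 1],
  [0, 0, 0, 0, 0, 0, 1],
])

```text
clock: 13.05
tcp_pos: [0.6121, 0.0544, 0.1079]
orientation: [0.0, 0.053, 0.999, 0.0]
contact_force: [3.0, 0.3, -8.0]
finger_gap: 0.0109
```

```bash
python3 g.py
```

```text
t 13.05 turn 1.0484 tcp [0.6121 0.0544 0.1079] F [ 2.99  0.32 -8.02] M [-0.126 -0.61   0.071] e7 0.079 j7 1.479
```

Request:
send_rows([
  [0, 0, 0, 0, 0, 0, 1],
  [0, 0, 0, 0, 0, 0, 1],
])

```text
clock: 13.25
tcp_pos: [0.6121, 0.0545, 0.1079]
orientation: [0.0, 0.072, 0.997, 0.0]
contact_force: [3.0, 0.1, -8.3]
finger_gap: 0.0107
```

```bash
python3 g.py
```

```text
t 13.25 turn 1.0864 tcp [0.6121 0.0545 0.1079] F [ 3.03  0.08 -8.34] M [-0.052 -0.563 -0.007] e7 0.079 j7 1.449
```

Request:
send_rows([
  [0, 0, 0, 0, 0, 0, 1],
  [0, 0, 0, 0, 0, 0, 1],
])

```text
clock: 13.45
tcp_pos: [0.6121, 0.0545, 0.1079]
orientation: [0.0, 0.091, 0.996, 0.0]
contact_force: [3.0, -0.8, -8.1]
finger_gap: 0.0109
```

```bash
python3 g.py
```

```text
t 13.45 turn 1.1245 tcp [0.6121 0.0545 0.1079] F [ 3.   -0.77 -8.08] M [-0.117 -0.621  0.01 ] e7 0.079 j7 1.42
```

Request:
send_rows([
  [0, 0, 0, 0, 0, 0, 1],
  [0, 0, 0, 0, 0, 0, 1],
])

```text
clock: 13.65
tcp_pos: [0.6121, 0.0546, 0.1079]
orientation: [0.0, 0.11, 0.994, 0.0]
contact_force: [2.5, -1.3, -8.3]
finger_gap: 0.011
```

```bash
python3 g.py
```

```text
t 13.65 turn 1.1624 tcp [0.6121 0.0546 0.1079] F [ 2.54 -1.25 -8.31] M [-0.103 -0.525 -0.01 ] e7 0.079 j7 1.391
```

Request:
send_rows([
  [0, 0, 0, 0, 0, 0, 1],
  [0, 0, 0, 0, 0, 0, 1],
])

```text
clock: 13.85
tcp_pos: [0.6122, 0.0546, 0.1079]
orientation: [0.0, 0.129, 0.992, 0.0]
contact_force: [2.9, -0.3, -7.3]
finger_gap: 0.0107
```

```bash
python3 g.py
```

```text
t 13.85 turn 1.2005 tcp [0.6122 0.0546 0.1079] F [ 2.88 -0.28 -7.35] M [-0.117 -0.577  0.013] e7 0.078 j7 1.362
```

Request:
send_rows([
  [0, 0, 0, 0, 0, 0, 1],
  [0, 0, 0, 0, 0, 0, 1],
])

```text
clock: 14.05
tcp_pos: [0.6122, 0.0547, 0.1079]
orientation: [0.0, 0.148, 0.989, 0.0]
contact_force: [2.3, -0.8, -7.0]
finger_gap: 0.011
```

```bash
python3 g.py
```

```text
t 14.05 turn 1.2385 tcp [0.6122 0.0547 0.1079] F [ 2.26 -0.85 -7.03] M [-0.151 -0.546  0.019] e7 0.078 j7 1.332
```

Request:
send_rows([
  [0, 0, 0, 0, 0, 0, 1],
  [0, 0, 0, 0, 0, 0, 1],
])

```text
clock: 14.25
tcp_pos: [0.6122, 0.0547, 0.1079]
orientation: [0.0, 0.167, 0.986, 0.0]
contact_force: [4.0, 0.2, -7.7]
finger_gap: 0.0111
```

```bash
python3 g.py
```

```text
t 14.25 turn 1.2765 tcp [0.6122 0.0547 0.1079] F [ 4.    0.22 -7.66] M [-0.172 -0.589 -0.04 ] e7 0.078 j7 1.303
```

Request:
send_rows([
  [0, 0, 0, 0, 0, 0, 1],
  [0, 0, 0, 0, 0, 0, 1],
])

```text
clock: 14.45
tcp_pos: [0.6122, 0.0548, 0.1079]
orientation: [0.0, 0.185, 0.983, 0.0]
contact_force: [2.5, -0.2, -7.8]
finger_gap: 0.0111
```

```bash
python3 g.py
```

```text
t 14.45 turn 1.3144 tcp [0.6122 0.0548 0.1079] F [ 2.48 -0.21 -7.76] M [-0.117 -0.568  0.025] e7 0.052 j7 1.274
```

Request:
send_rows([
  [0, 0, 0, 0, 0, 0, 1],
])

```text
clock: 14.55
tcp_pos: [0.6123, 0.0548, 0.1079]
orientation: [0.0, 0.194, 0.981, 0.001]
contact_force: [2.2, 0.4, -7.5]
finger_gap: 0.0106
```

```bash
python3 g.py
```

```text
t 14.55 turn 1.3332 tcp [0.6123 0.0548 0.1079] F [ 2.19  0.43 -7.47] M [-0.151 -0.584  0.078] e7 -0.016 j7 1.26
```

Request:
send_rows([
  [0, 0, 0, 0, 0, 0, 0.5],
])

```text
clock: 14.65
tcp_pos: [0.6122, 0.0549, 0.1079]
orientation: [0.0, 0.199, 0.98, 0.0]
contact_force: [2.7, 0.2, -7.1]
finger_gap: 0.0109
```

```bash
python3 g.py
python3 - <<'E'
from h import *
M=[]
for i in range(6):
    arm.get_image("top"); s=st(); M.append([s["moment"][2],s["joint_efforts"][6]])
print(np.round(M,3).tolist(),np.mean(M,0))
E
python3 g.py
```

```text
t 14.65 turn 1.3423 tcp [0.6122 0.0549 0.1079] F [ 2.71  0.16 -7.06] M [-0.126 -0.584  0.155] e7 -0.122 j7 1.252
[[0.113, -0.138], [0.083, -0.137], [0.114, -0.118], [0.094, -0.113], [0.097, -0.116], [0.125, -0.118]] [ 0.10411246 -0.12326896]
t 14.95 turn 1.3417 tcp [0.6122 0.0549 0.1079] F [ 1.83 -0.43 -7.14] M [-0.165 -0.614  0.125] e7 -0.118 j7 1.253
```

The end stop is felt at a turn of about 1.31–1.32 (roughly 0.1 N m). I'll back off into the notch's play and lower gently.

Request:
send_rows([
  [0, 0, 0, 0, 0, 0, -1.5],
  [0, 0, 0, 0, 0, 0, -1.5],
])

```text
clock: 15.15
tcp_pos: [0.6122, 0.0547, 0.1079]
orientation: [0.0, 0.172, 0.985, 0.0]
contact_force: [2.5, -0.6, -8.5]
finger_gap: 0.0109
```

```bash
python3 g.py
```

```text
t 15.15 turn 1.2868 tcp [0.6122 0.0547 0.1079] F [ 2.48 -0.65 -8.5 ] M [-0.119 -0.552  0.045] e7 -0.128 j7 1.295
```

Request:
send_rows([
  [0, 0, 0, 0, 0, 0, -1],
  [0, 0, 0, 0.0015, 0, 0, 0],
  [0, 0, 0, 0.0015, 0, 0, 0],
])

```text
clock: 15.45
tcp_pos: [0.6122, 0.0547, 0.1051]
orientation: [0.0, 0.162, 0.987, 0.001]
contact_force: [2.3, -0.1, -6.7]
finger_gap: 0.0108
```

```bash
python3 g.py
```

```text
t 15.45 turn 1.2672 tcp [0.6122 0.0547 0.1051] F [ 2.32 -0.06 -6.69] M [-0.126 -0.476 -0.011] e7 -0.005 j7 1.312
```

Request:
send_rows([
  [0, 0, 0, 0.0015, 0, 0, 0],
  [0, 0, 0, 0.0015, 0, 0, 0],
])

```text
clock: 15.65
tcp_pos: [0.6122, 0.0547, 0.1022]
orientation: [0.0, 0.162, 0.987, 0.001]
contact_force: [1.6, 0.3, -6.1]
finger_gap: 0.0108
```

```bash
python3 g.py
```

```text
t 15.65 turn 1.2673 tcp [0.6122 0.0547 0.1022] F [ 1.63  0.34 -6.06] M [-0.21  -0.434  0.019] e7 -0.012 j7 1.313
```

Request:
send_rows([
  [0, 0, 0, 0.0015, 0, 0, 0],
  [0, 0, 0, 0.0012, 0, 0, 0],
  [30, 0, 0, 0, 0, 0, 0],
  [30, 0, 0, 0, 0, 0, 0],
  [30, 0, 0, 0, 0, 0, 0],
  [30, 0, 0, 0, 0, 0, 0],
])

```text
clock: 16.25
tcp_pos: [0.6122, 0.055, 0.1022]
orientation: [0.001, 0.162, 0.987, 0.002]
contact_force: [0.0, -0.4, 1.0]
finger_gap: 0.0254
```

```bash
python3 g.py
python3 - <<'E'
from h import *
import pickle
s=st();im=wcam(s,arm.get_image("wrist"))
cv2.imwrite("pics/w9.png",cv2.resize(im["color"][190:340,220:420],None,fx=4,fy=4,interpolation=cv2.INTER_CUBIC))
E
```

```text
t 16.25 turn 1.2678 tcp [0.6122 0.055  0.1022] F [ 0.01 -0.41  1.01] M [-0.001  0.017 -0.042] e7 0.0 j7 1.314
```

View pics/w9.png

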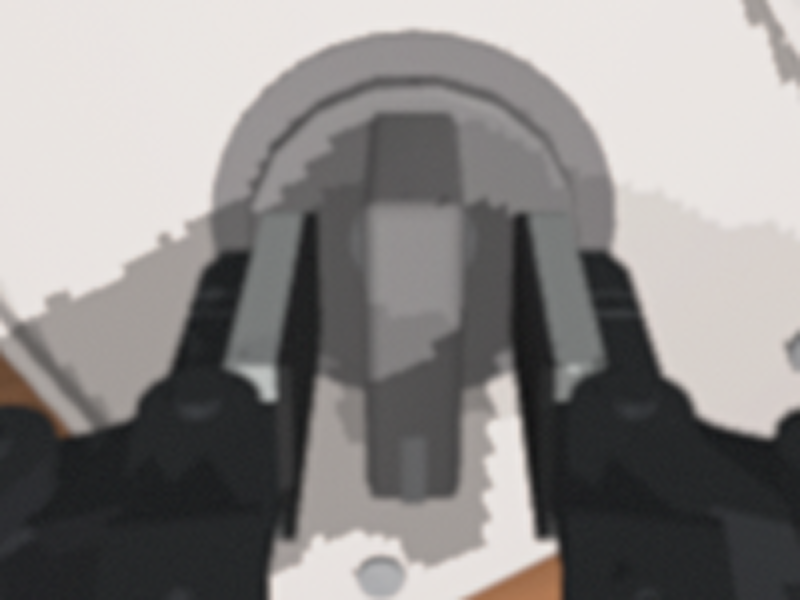

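Released, the bar is centred between the pads and appears down. Opening and withdrawing straight up.

Request:
send_rows([
  [70, 0, 0, 0, 0, 0, 0],
  [70, 0, 0, 0, 0, 0, 0],
  [70, 0, 0, -0.015, 0, 0, 0],
  [70, 0, 0, -0.03, 0, 0, 0],
  [70, 0, 0, -0.04, 0, 0, 0],
  [70, 0, 0, -0.03, 0, 0, 0],
  [70, 0, 0, 0, 0, 0, 0],
  [70, 0, 0, 0, 0, 0, 0],
])

```text
clock: 17.1
tcp_pos: [0.6109, 0.0547, 0.2204]
orientation: [-0.001, 0.162, 0.987, 0.001]
contact_force: [-0.2, 0.0, 0.1]
finger_gap: 0.0596
```

```bash
python3 g.py
python3 - <<'E'
from h import *
s=st();im=wcam(s,arm.get_image("wrist"));cv2.imwrite("pics/w10.png",im["color"])
k=org(.01,0,0);b=A+.7-1.267;l=np.array([np.cos(b),np.sin(b),0])
for dz in(0,.008): print(dz,[proj(im,k+l*q*.021+[0,0,.121+dz]).round(1) for q in(1,-1)],[proj(im,k+[q*.024,0,.091+dz]).round(1) for q in(1,-1)])
im=arm.get_image("side");cv2.imwrite("pics/s10.png",cv2.resize(im["color"][160:260,280:400],None,fx=6,fy=6,interpolation=cv2.INTER_CUBIC))
E
```

```text
t 17.1 turn 1.268 tcp [0.6109 0.0547 0.2204] F [-0.17  0.01  0.14] M [-0.022  0.04   0.054] e7 -0.0 j7 1.276
0 [array([322.4, 221.9]), array([322.3, 175.3])] [array([330.3, 211.1]), array([314. , 165.2])]
0.008 [array([322.4, 225.7]), array([322.2, 177.9])] [array([330.5, 214.2]), array([313.7, 167.2])]
```

View pics/w10.png

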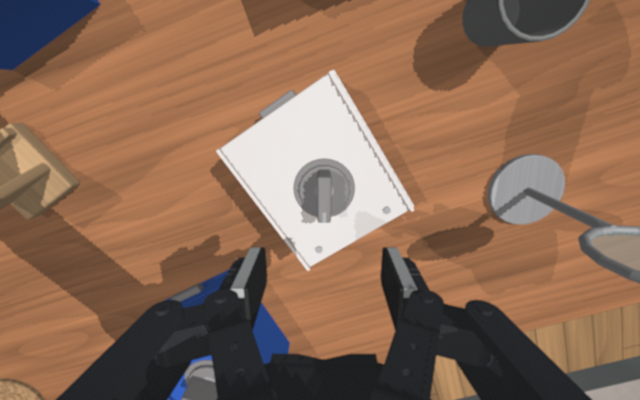

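View pics/s10.png

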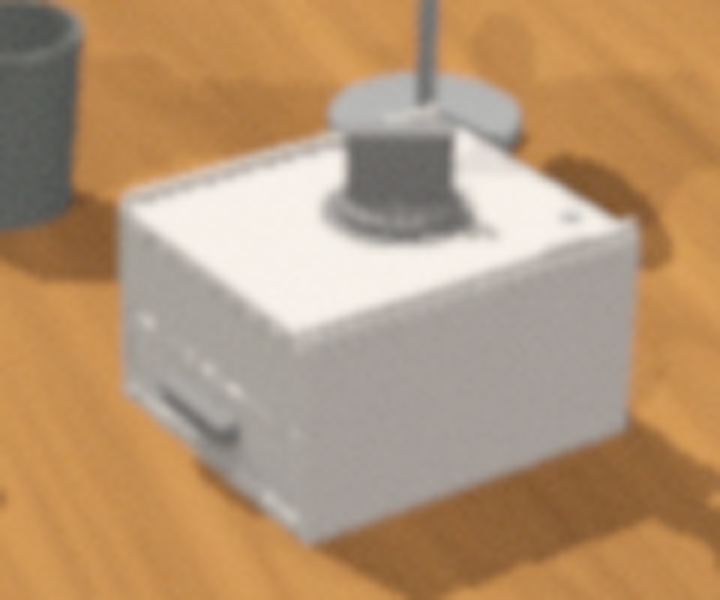

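The knob disc is level with where it sat before (bottom edge at row ~240 in both side crops; 8 mm up would shift it about 20 px). The bar end at row ~222 in the wrist view fits the down position. The drawer is still flush, and the cup, magnifier and dock look undisturbed.

```bash
python3 -c "
from h import *
arm.job_done()"
```

```text
the job is handed in; nothing more can be done
```

I shut the drawer and locked the knob, then handed the job in at about 17 s on the robot's clock; no verdict was reported.

- **Drawer:** pushed against its hard stop with about 6 N. The side view shows it flush, before and after the knob was turned.
- **Knob:** lifted about 10 mm and turned clockwise until I felt the end stop at about 1.31–1.32 rad. The load there was about 0.1 N m, roughly 5 N at the key. I backed off to 1.27 rad and lowered it into the notch; the spring force stayed on it below the 8 mm land, so it was dropping in. I then let go.
- **Last checks:** the wrist and side views show the knob fully down, and the bar's angle fits 1.27 rad. The gripper is clear, about 0.22 m above the desk, and the wrist force is near zero. The cup, magnifier and dock looked undisturbed; I judged that by eye and did not measure it.
- **Disagreements:** the side camera sat about 2 px off my model of the organiser, which I put down to calibration. The lift force read 7–9 N against an expected 7 N, with 2–4 N sideways while I held the knob.

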